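# Put the tail vertebrae away in their trays

### The arm

A 6-joint arm with a two-finger parallel gripper is mounted at the origin on the work surface. World frame = base frame: x ahead of the robot, y to its left, z up, the work surface at z = 0. Lengths are in mm, angles in rad, forces in N, time in s.
With the tool pointing down it reaches from about 350 to 875 mm from the base axis. Payload 4.2 kg.
Tool frame: the origin (TCP) lies at the very end of the fingers, on their centre line; the grasp point (between the pads) lies 19 mm behind it; y points along the fingers, z is the direction in which the jaws open and shut, and the axes are right-handed (so a half turn about y gives the same grasp; the last joint's range is limited). The gripper opens to 85 mm and grips with 20 to 120 N. Pads are 22 mm wide; open, the fingers measure 114 mm over their backs; the gripper's body (76 mm by 85 mm) begins 54 mm behind the grasp point. The pads swing forward as they close: fully open they stand 13 mm farther back than shut.
Start: joints at [1.498, 0.385, 0.008, 0, -1.194, -0.259], TCP at [203.558, 590.9, 231.312] pointing down, gripper open.
Joint ranges: [-3.14, 3.14], [-1.21, 2.06], [-1.07, 1.41], [-3.16, 2.05], [-2.99, -0.16], [-3.1, 3.1]. Speed limits (rad/s): [2.79, 2.79, 3.14, 3.14, 3.14, 3.14].

### API

Orientations are given as a unit quaternion [x, y, z, w].
In Python, from bench import arm gives the robot as it stands.
- The arm moves only by the shell command python3 -m creep 'ROWS'. ROWS is JSON, a list of rows, each an object with "delta_pos": the shift along the tool's x, y, z in mm, a list of three; "rot": the turn, a rotation vector about the tool's x, y, z in rad, a list of three; "jaw": the finger opening in mm, from 0 to 85.4. A call has exactly 10 rows; each row shifts and turns the commanded pose from where the row before left it, along the tool's axes as they then stand; what a row does not reach is not made up. A row lasts 1/12 s, in which the tool goes at most 41.7 mm and 7.16 degrees, less where a joint would pass 70% of its speed; a pose out of reach is approached as far as the arm can. A call is refused whole if a number of a shift passes 41.7 or a number of a turn 0.125, either way. A call with a gripper value outside its range is refused whole. The fingers move at their own pace and stop on an object; the grip force is fixed at half the most. Time passes only in rows, so rows that do not move let the fingers close, or fill a call up. It gives the time, the measured TCP pose, the force and the opening at its end, in the units of the state.
- arm.read_state(): the state, without advancing time (a new reading comes with each control period).
- arm.get_image(name): name is "scene" or "top"; returns the picture (400x640x3 uint8, red, green, blue); there is no depth.
- arm.calibration(name): a dict with "intrinsics" (3x3 intrinsics, pixels), "dist_coeffs" ([k1, k2, p1, p2, k3] as OpenCV has them; the pictures are not rectified), "R" (3x3) and "t" (3): a world point X has camera coordinates R X + t. Camera axes: x right, y down, z forward; pixel columns grow to the right and rows downward; lengths in mm; the calibration is good to about 2 mm. A picture is of the moment at which its call begins. calibration takes no time and is no camera call.
- arm.job_done(): hands the job in, once; it reports no verdict.
Trained networks look in the newest picture that a camera, given by its name, has taken for a name from the list of things; names that differ only in an ending like _2 or _b are one class to them, and where a whole thing is asked for, a point or a joint stands for the part that bears it (a point fixed in the world has none). Each returns a list of dicts, best first, with "p" (0 to 1); they miss things now and then, are a little off and sometimes report something else, mostly with a low value. They report only what shows in the picture. A call takes as long as a camera call.
- arm.find_in(camera, target): "location" ([column, row] in pixels, amid what is visible of it).
- arm.masks_of(camera, target): "pixels" (400x640 bool, what is visible of it) and "location" ([column, row] in pixels, amid what is visible of it).
The state is a dict: "clock": time; "joints": joint angles; "joint_vel": joint speeds; "joint_efforts": joint torques, N m; "position": TCP position; "ee_rot": TCP orientation; "contact_force": force on the tool from outside, world axes, zero at the start; "wrist_torque": the same for the moment, N m; "gripper_width": finger opening in mm.
Only numpy, scipy, OpenCV 4.12 (cv2) and the standard library are available. Lean on these libraries where they do the work, as an engineer would, in place of code of your own. Each camera call takes 0.05 s, during which the arm holds its last target. There are 200 camera calls.

### The job

The four tail vertebrae among the litter on the bench are clean: put them away one by one in the four shallow trays, each in the tray of its own size (largest in the largest, and so on down to the smallest), standing upright as it does now, on the middle of the dark round pad. Set them down, do not drop them, and leave the rock lump and the toe bone lying where they are.

Things in the scene. Friction and masses are not known exactly. Their poses are not given: they have to be found in the camera images.
- vertebra_1: Largest of four loose brown fossil tail vertebrae, standing on end: a waisted round spool 58 mm wide, 52 mm tall, its top face dished, two stubby side processes and, on one side, a narrow spine to 46 mm from the axis, 10 to 49 mm up. Origin: centre of underside, on the axis; z up, y to the spine. Sides +x, -x are bare: pinch there from above, by the top 30 mm. 270 g +-30%.
- vertebra_2: Second largest of four loose brown fossil tail vertebrae, standing on end: a waisted round spool 49 mm wide, 50 mm tall, its top face dished, two stubby side processes and, on one side, a narrow spine to 42 mm from the axis, 10 to 47 mm up. Origin: centre of underside, on the axis; z up, y to the spine. Sides +x, -x are bare: pinch there from above, by the top 30 mm. 180 g +-30%.
- vertebra_3: Third largest (second smallest) of four loose brown fossil tail vertebrae, standing on end: a waisted round spool 40 mm wide, 48 mm tall, its top face dished, two stubby side processes and, on one side, a narrow spine to 37 mm from the axis, 10 to 45 mm up. Origin: centre of underside, on the axis; z up, y to the spine. Sides +x, -x are bare: pinch there from above, by the top 30 mm. 115 g +-30%.
- vertebra_4: Smallest of four loose brown fossil tail vertebrae, standing on end: a waisted round spool 32 mm wide, 46 mm tall, its top face dished, two stubby side processes and, on one side, a narrow spine to 33 mm from the axis, 10 to 43 mm up. Origin: centre of underside, on the axis; z up, y to the spine. Sides +x, -x are bare: pinch there from above, by the top 30 mm. 70 g +-30%.
- tray_1: Largest of four open square card trays, fixed to the table; the one for vertebra_1, which fits in at any turn. 116 mm square outside, walls 3 mm, rim 16 mm above the table; flat white foam floor 6 mm above the table, a flat dark round pad 62 mm wide in its middle. Origin: centre of its underside, at table height; x, y along the sides, z up.
- tray_2: Second largest of four open square card trays, fixed to the table; the one for vertebra_2, which fits in at any turn. 107 mm square outside, walls 3 mm, rim 16 mm above the table; flat white foam floor 6 mm above the table, a flat dark round pad 53 mm wide in its middle. Origin: centre of its underside, at table height; x, y along the sides, z up.
- tray_3: Third largest (second smallest) of four open square card trays, fixed to the table; the one for vertebra_3, which fits in at any turn. 98 mm square outside, walls 3 mm, rim 16 mm above the table; flat white foam floor 6 mm above the table, a flat dark round pad 44 mm wide in its middle. Origin: centre of its underside, at table height; x, y along the sides, z up.
- tray_4: Smallest of four open square card trays, fixed to the table; the one for vertebra_4, which fits in at any turn. 90 mm square outside, walls 3 mm, rim 16 mm above the table; flat white foam floor 6 mm above the table, a flat dark round pad 36 mm wide in its middle. Origin: centre of its underside, at table height; x, y along the sides, z up.
- rock_lump: Loose faceted lump of grey rock, about 75 x 58 mm and 36 mm high, lying among the vertebrae; not to be moved. Origin: centre of the underside.
- toe_bone: Loose brown toe bone lying on its side, hourglass-shaped, 60 mm long (x), 30 mm wide, 26 mm high, lying among the vertebrae; not to be moved. Origin: centre of the underside.

How it is judged (in metres and radians):
At the end, for the whole second after the job is handed in: Every vertebra stands flat in its own tray (number to number, by size): its axis within 15 mm of the pad's centre, upright within 0.12 rad, its underside on the tray's floor (2 to 11 mm above the table), at rest; the rock lump and the toe bone each within 30 mm of where they started (horizontal distance between vertebra_1 and tray_1 below 0.015 m and z of vertebra_1 in the frame of tray_1 between 0.002 and 0.011 m and angle between each of vertebra_1, vertebra_2, vertebra_3, vertebra_4's own z axis and vertical below 0.12 rad and linear speed of each of vertebra_1, vertebra_2, vertebra_3, vertebra_4 below 0.03 m/s and horizontal distance between vertebra_2 and tray_2 below 0.015 m and z of vertebra_2 in the frame of tray_2 between 0.002 and 0.011 m and horizontal distance between vertebra_3 and tray_3 below 0.015 m and z of vertebra_3 in the frame of tray_3 between 0.002 and 0.011 m and horizontal distance between vertebra_4 and tray_4 below 0.015 m and z of vertebra_4 in the frame of tray_4 between 0.002 and 0.011 m and distance of each of rock_lump, toe_bone from where it was at the start of the episode below 0.03 m); the robot touches nothing.
It fails at once if a vertebra falls freely: faster than 0.7 m/s with no finger touching it (a drop of about 25 mm) ((contact force between the fingers and vertebra_1 below 0.02 N and linear speed of vertebra_1 above 0.7 m/s) or (contact force between the fingers and vertebra_2 below 0.02 N and linear speed of vertebra_2 above 0.7 m/s) or (contact force between the fingers and vertebra_3 below 0.02 N and linear speed of vertebra_3 above 0.7 m/s) or (contact force between the fingers and vertebra_4 below 0.02 N and linear speed of vertebra_4 above 0.7 m/s)).
It fails at once if the rock lump or the toe bone is moved more than 30 mm (distance of any of rock_lump, toe_bone from where it was at the start of the episode above 0.03 m).
It also fails if it takes over 109 s, if anything falls off the work surface, if the arm or the gripper's body presses on something with over 40 N, if the wrist force passes 120 N, or if a joint passes its speed limit or range.

## Working session

There is one attempt and no reset: what is moved stays moved. The work goes in short steps, Python scripts to look and compute and a shell command to move; the robot and the scene stay as the last step left them, time stands still between calls to the robot, and variables do not carry over. Pictures are saved under pics/ and viewed, about 12 in all and at most 16, crops included, and the job is handed in when it is done.

```bash
ls; mkdir -p pics; python3 - <<'E'
from bench import arm
import cv2,numpy as np
for n in("top","scene"):
    im=arm.get_image(n); cv2.imwrite(f"pics/{n}0.png",im[:,:,::-1])
    c=arm.calibration(n); print(n,{k:np.round(v,4).tolist() for k,v in c.items()})
    for t in("vertebra_1","tray_1","rock_lump","toe_bone"):
        print(t,[(np.round(d["location"],1).tolist(),round(d["p"],2),int(d["pixels"].sum())) for d in arm.masks_of(n,t)])
print(arm.read_state())
E
```

```text
pics
top {'intrinsics': [[480.8055, 0.0, 309.3125], [0.0, 480.8055, 200.3429], [0.0, 0.0, 1.0]], 'dist_coeffs': [-0.0643, 0.0, 0.0, 0.0, 0.0], 'R': [[-0.0025, -1.0, -0.0033], [-0.997, 0.0028, -0.0779], [0.0779, 0.003, -0.997]], 't': [-64.4149, 521.1133, 1077.3773]}
vertebra_1 [([444.3, 187.0], 0.9, 504), ([380.1, 242.0], 0.89, 328), ([319.4, 229.2], 0.69, 520), ([448.0, 247.1], 0.52, 265)]
tray_1 [([249.9, 160.9], 0.97, 2608), ([174.4, 251.2], 0.87, 1797), ([175.7, 176.5], 0.76, 1504), ([240.1, 233.9], 0.74, 2221)]
rock_lump [([380.8, 197.1], 0.82, 564)]
toe_bone []
scene {'intrinsics': [[395.6384, 0.0, 322.047], [0.0, 395.6384, 190.8458], [0.0, 0.0, 1.0]], 'dist_coeffs': [0.0178, 0.0, 0.0, 0.0, 0.0], 'R': [[-0.0698, 0.9976, 0.0032], [0.6982, 0.0511, -0.7141], [-0.7125, -0.0476, -0.7001]], 't': [70.9344, -323.6662, 1267.1459]}
vertebra_1 [([171.2, 200.2], 0.89, 612), ([184.3, 166.1], 0.65, 285), ([298.5, 178.3], 0.6, 670)]
tray_1 [([457.4, 236.4], 0.81, 1737), ([443.4, 176.1], 0.71, 1420), ([373.3, 242.8], 0.64, 2797), ([378.8, 187.1], 0.61, 1701)]
rock_lump [([234.9, 204.9], 0.84, 581)]
toe_bone [([288.1, 225.8], 0.71, 257)]
{'clock': 0.5, 'joints': array([ 1.49757421e+00,  3.84746162e-01,  7.83218509e-03, -4.28285581e-05,
       -1.19398210e+00, -2.58596440e-01]), 'joint_vel': array([ 1.53327297e-05, -1.10686411e-03,  7.00914602e-04, -2.51783507e-04,
        7.37031293e-04,  9.21996514e-04]), 'joint_efforts': array([-3.39821167e-05, -3.91690528e+01,  1.88444316e+01,  4.18701142e+00,
       -7.15668393e-04, -4.94725796e-06]), 'position': array([203.55979597, 590.87144004, 231.25122575]), 'ee_rot': array([-0.11677285, -0.69735987,  0.69743271,  0.11679436]), 'contact_force': array([ 0.31661079, -0.5780568 ,  0.33150573]), 'wrist_torque': array([-0.03196115,  0.01843191,  0.00779712]), 'gripper_width': 85.23942094812796}
```

```bash
python3 - <<'E'
import cv2
a=cv2.imread("pics/top0.png")[120:290,130:500]; cv2.imwrite("pics/t0c.png",cv2.resize(a,None,fx=2.15,fy=2.15,interpolation=cv2.INTER_CUBIC))
a=cv2.imread("pics/scene0.png")[130:300,130:500]; cv2.imwrite("pics/s0c.png",cv2.resize(a,None,fx=2.15,fy=2.15,interpolation=cv2.INTER_CUBIC))
E
```

```text
(no output)
```

View pics/t0c.png

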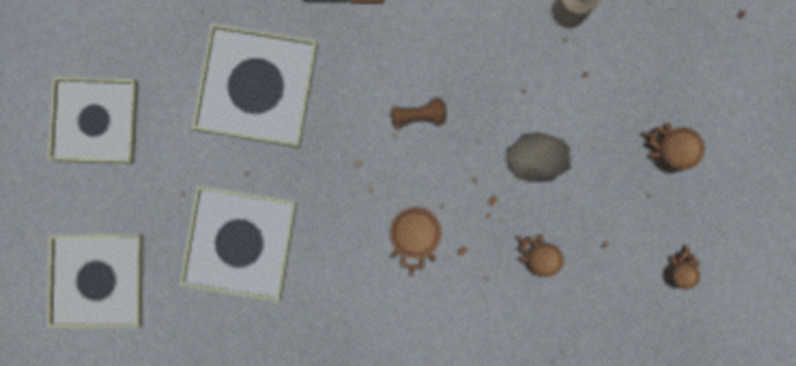

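View pics/s0c.png

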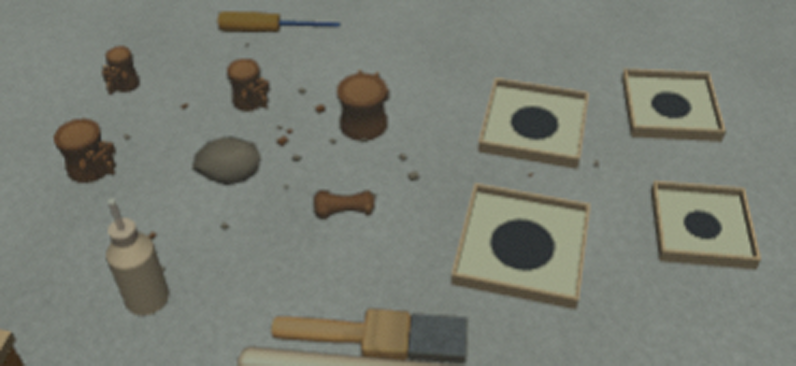

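The top view shows the four spools in crop pixels at (415,232), (682,149), (544,258) and (684,275). The trays are at (255,85), (239,243), (96,280) and (93,120). The largest vertebra is at lower centre, with the rock and toe bone nearby. Next I fit the top circles and pads in both cameras.

```bash
cat > h.py <<'E'
import cv2,numpy as np
from scipy.optimize import minimize
from scipy.ndimage import map_coordinates
from scipy.spatial.transform import Rotation as Ro
from bench import arm
A=np.linspace(0,2*np.pi,48,endpoint=False); U=np.c_[np.cos(A),np.sin(A)]
CAL={n:arm.calibration(n) for n in("top","scene")}
def proj(n,P):
    c=CAL[n]; return cv2.projectPoints(np.float64(P).reshape(-1,1,3),cv2.Rodrigues(np.array(c["R"]))[0],np.array(c["t"],float),np.array(c["intrinsics"]),np.array(c["dist_coeffs"]))[0][:,0]
def back(n,px,z):
    c=CAL[n]; u=cv2.undistortPoints(np.float64([[px]]),np.array(c["intrinsics"]),np.array(c["dist_coeffs"]))[0,0]
    R=np.array(c["R"]);d=R.T@[u[0],u[1],1];o=-R.T@np.array(c["t"]);return (o+d*(z-o[2])/d[2])[:2]
def samp(I,q): return map_coordinates(I,[q[:,1],q[:,0]],order=1,mode="nearest")
def ring(n,I,xy,z,r,w=4):
    f=lambda s: samp(I,proj(n,np.c_[xy+(r+s)*U,np.full(48,z)]))
    return np.mean(np.clip(f(-w)-f(w),0,40))
def fit(ims,xy0,z,r,cams=("top",)):
    g=lambda p:-sum(ring(n,ims[n],p,z,r) for n in cams)
    G=[(g(xy0+np.array([i,j])),i,j) for i in range(-12,13,2) for j in range(-12,13,2)]
    b=min(G); m=minimize(g,xy0+np.array(b[1:]),method="Nelder-Mead",options=dict(xatol=.1,initial_simplex=xy0+np.array(b[1:])+[[0,0],[2,0],[0,2]]))
    return m.x,-m.fun
def plan(x,y,z,jaw_ang):
    "jaw_ang: world angle (rad) wanted for tool z, mod pi; prints turn about tool y then shift in turned tool axes"
    s=arm.read_state(); M=Ro.from_quat(s["ee_rot"]).as_matrix()
    yz=M[:,2]; yaw=np.arctan2(yz[1],yz[0]); d=(jaw_ang-yaw+np.pi/2)%np.pi-np.pi/2
    turn=-d if M[2,1]<0 else d   # tool y down -> world-yaw + is about -y
    for t in (turn,turn-np.sign(turn)*np.pi):
        M2=M@Ro.from_rotvec([0,t,0]).as_matrix(); sh=M2.T@(np.array([x,y,z])-s["position"])
        print("pos",s["position"].round(1),"turn_y",round(t,3),"shift",sh.round(1),"j6",round(s["joints"][5],2),"jaw",round(s["gripper_width"],1),"F",s["contact_force"].round(1),"t",round(s["clock"],1))
        if abs(turn)<.3: break
E
python3 - <<'E'
from h import *
ims={n:cv2.imread(f"pics/{n}0.png").astype(float) for n in CAL}
red={n:ims[n][:,:,2]-ims[n][:,:,0] for n in ims}; drk={n:-ims[n].mean(2) for n in ims}
M=Ro.from_quat(arm.read_state()["ee_rot"]).as_matrix(); print(M.round(2))
c=lambda u,v:(u/2.15+130,v/2.15+120)
V=[(415,232,58,52),(682,149,49,50),(544,258,40,48),(684,275,32,46)]
T=[(255,85,62),(239,243,53),(96,280,44),(93,120,36)]
brt=ims["top"][:,:,2]
for i,(u,v,D,h) in enumerate(V):
    g=back("top",c(u,v),h); 
    for cams in(("top",),("scene",),("top","scene")):
        p,s=fit(red,g,h,D/2,cams); p2,s2=fit({n:ims[n][:,:,2] for n in ims},g,h,D/2,cams); print("v",i+1,g.round(),cams,p.round(1),round(s,1),"| red",p2.round(1),round(s2,1))
    # spine angle: brown outside swept silhouette
    p,_=fit(red,g,h,D/2,("top",))
    hull=cv2.convexHull(np.float32(np.r_[proj("top",np.c_[p+(D/2+1.5)*U,np.full(48,h)]),proj("top",np.c_[p+(D/2+1.5)*U,np.full(48,0)])]))
    mk=np.zeros((400,640),np.uint8); cv2.fillConvexPoly(mk,hull.round().astype(int),1)
    yy,xx=np.where((red["top"]>20)&(mk==0)); q=np.array([back("top",a,28) for a in zip(xx.astype(float),yy)])-p
    q=q[np.hypot(*q.T)<52]; m=q.mean(0); print("   spine",m.round(1),len(q),"ang",round(np.arctan2(m[1],m[0]),2))
for i,(u,v,D) in enumerate(T):
    g=back("top",c(u,v),6)
    print("t",i+1,g.round(),[(lambda r:(r[0].round(1).tolist(),round(r[1],1)))(fit({n:-drk[n] * -1 if 0 else -ims[n].mean(2)*-1*-1 for n in ims},g,6,D/2,cm)) for cm in(("top",),("scene",),("top","scene"))])
a=[cv2.resize(cv2.imread("pics/top0.png")[int(c(u,v)[1])-32:int(c(u,v)[1])+32,int(c(u,v)[0])-32:int(c(u,v)[0])+32],None,fx=6,fy=6,interpolation=cv2.INTER_CUBIC)for u,v,_,_ in V]
cv2.imwrite("pics/vc.png",cv2.resize(np.vstack([np.hstack(a[:2]),np.hstack(a[2:])]),(600,600)))
E
```

```text
[[-0.95 -0.   -0.33]
 [ 0.33 -0.   -0.95]
 [ 0.   -1.    0.  ]]
v 1 [457. -96.] ('top',) [458.  -95.7] 36.7 | red [453.  -84.5] 9.4
v 1 [457. -96.] ('scene',) [459.7 -94.3] 32.6 | red [456.8 -99.2] 11.0
v 1 [457. -96.] ('top', 'scene') [458.1 -95.4] 67.5 | red [455.5 -85.3] 18.8
   spine [-32.   -2.7] 31 ang -3.06
v 2 [ 542. -374.] ('top',) [ 544.3 -375. ] 32.7 | red [ 550.8 -366.5] 13.6
v 2 [ 542. -374.] ('scene',) [ 545.7 -374.2] 33.9 | red [ 545.  -380.8] 11.0
v 2 [ 542. -374.] ('top', 'scene') [ 544.7 -374.6] 65.2 | red [ 548.2 -379.9] 21.8
   spine [19.5 25. ] 21 ang 0.91
v 3 [ 430. -229.] ('top',) [ 432.8 -224.4] 31.8 | red [ 431.8 -237.1] 9.7
v 3 [ 430. -229.] ('scene',) [ 431.1 -229.9] 31.8 | red [ 425.2 -226.7] 10.3
v 3 [ 430. -229.] ('top', 'scene') [ 429.5 -230.1] 63.7 | red [ 429.5 -236.4] 19.2
   spine [ 2.8 -7. ] 5 ang -1.19
v 4 [ 412. -374.] ('top',) [ 419.1 -374.5] 32.7 | red [ 405.3 -376.2] 13.9
v 4 [ 412. -374.] ('scene',) [ 413.2 -375.1] 32.2 | red [ 409.3 -369.4] 10.4
v 4 [ 412. -374.] ('top', 'scene') [ 412.7 -376. ] 61.8 | red [ 408.7 -378.7] 23.0
   spine [ 6.4 -8.6] 8 ang -0.93
t 1 [618.  76.] [([615.9, 73.6], np.float64(40.0)), ([615.9, 75.6], np.float64(40.0)), ([615.9, 75.6], np.float64(80.0))]
t 2 [447.  92.] [([444.9, 91.5], np.float64(40.0)), ([444.9, 91.5], np.float64(40.0)), ([444.9, 91.5], np.float64(80.0))]
t 3 [407. 246.] [([405.4, 243.5], np.float64(40.0)), ([405.4, 245.5], np.float64(40.0)), ([405.4, 245.5], np.float64(80.0))]
t 4 [580. 252.] [([578.4, 250.0], np.float64(40.0)), ([578.4, 252.0], np.float64(40.0)), ([578.4, 252.0], np.float64(80.0))]
```

View pics/vc.png

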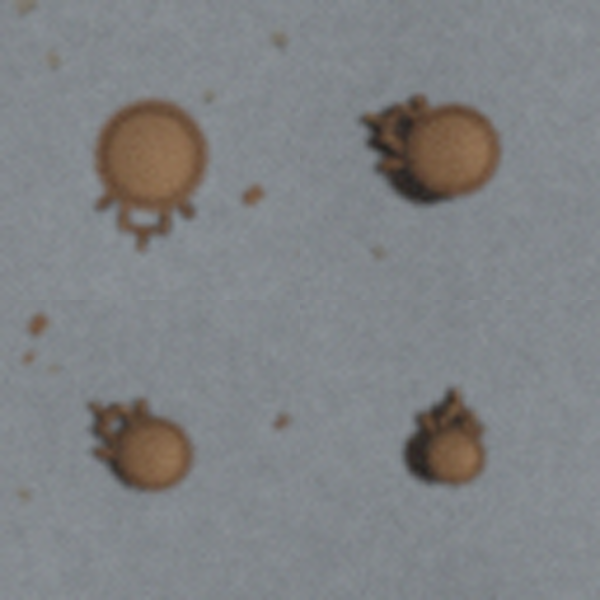

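V1's spine points down in the image, V2's and V3's to the left and up, and V4's straight up. The circle fits agree with what I see, so I refit the pads without clipping and plan the first approach.

```bash
sed -i 's/np.clip(f(-w)-f(w),0,40)/np.clip(f(-w)-f(w),0,CL)/; s/^A=/CL=40\nA=/' h.py; python3 - <<'E'
import h; from h import *
h.CL=300
ims={n:-cv2.imread(f"pics/{n}0.png").astype(float).mean(2) for n in CAL}
for i,(x,y,D) in enumerate([(616,75,62),(445,91.5,53),(405,245,44),(579,251,36)]):
    print(i+1,[fit(ims,np.array([x,y]),6,D/2,c)[0].round(1) for c in(("top",),("scene",),("top","scene"))])
plan(458,-95.4,120,3.04+np.pi/2)
E
```

```text
1 [array([618.,  76.]), array([618.9,  76.7]), array([618.5,  76.4])]
2 [array([447.7,  92.7]), array([448.2,  93.6]), array([448.1,  93.1])]
3 [array([407.5, 246.5]), array([408.2, 247.7]), array([407.8, 247.2])]
4 [array([580.8, 252.2]), array([581.7, 253.3]), array([581.3, 252.5])]
pos [203.6 590.9 231.3] turn_y -0.23 shift [-322.7  111.3  656.9] j6 -0.26 jaw 85.2 F [ 0.3 -0.6  0.3] t 0.5
```

```bash
python3 -m creep '[{"delta_pos":[0,0,0],"rot":[0,-0.115,0],"jaw":85},{"delta_pos":[0,0,0],"rot":[0,-0.115,0],"jaw":85},{"delta_pos":[-18,6.2,36.5],"rot":[0,0,0],"jaw":85},{"delta_pos":[-18,6.2,36.5],"rot":[0,0,0],"jaw":85},{"delta_pos":[-18,6.2,36.5],"rot":[0,0,0],"jaw":85},{"delta_pos":[-18,6.2,36.5],"rot":[0,0,0],"jaw":85},{"delta_pos":[-18,6.2,36.5],"rot":[0,0,0],"jaw":85},{"delta_pos":[-18,6.2,36.5],"rot":[0,0,0],"jaw":85},{"delta_pos":[-18,6.2,36.5],"rot":[0,0,0],"jaw":85},{"delta_pos":[-18,6.2,36.5],"rot":[0,0,0],"jaw":85}]'
python3 -c "from h import *;plan(458,-95.4,120,3.04+np.pi/2)"
```

```text
clock: 1.33
position: [317.4, 283.9, 181.8]
ee_rot: [0.036, 0.707, -0.706, -0.035]
contact_force: [1.0, -0.4, -0.8]
gripper_width: 84.8
pos [317.4 283.9 181.8] turn_y 0.001 shift [-178.3   61.6  363.2] j6 0.36 jaw 84.8 F [ 1.  -0.4 -0.8] t 1.3
```

```bash
python3 -m creep '[{"delta_pos":[-17.8,6.2,36.3],"rot":[0,0,0],"jaw":85},{"delta_pos":[-17.8,6.2,36.3],"rot":[0,0,0],"jaw":85},{"delta_pos":[-17.8,6.2,36.3],"rot":[0,0,0],"jaw":85},{"delta_pos":[-17.8,6.2,36.3],"rot":[0,0,0],"jaw":85},{"delta_pos":[-17.8,6.2,36.3],"rot":[0,0,0],"jaw":85},{"delta_pos":[-17.8,6.2,36.3],"rot":[0,0,0],"jaw":85},{"delta_pos":[-17.8,6.2,36.3],"rot":[0,0,0],"jaw":85},{"delta_pos":[-17.8,6.2,36.3],"rot":[0,0,0],"jaw":85},{"delta_pos":[-17.8,6.2,36.3],"rot":[0,0,0],"jaw":85},{"delta_pos":[-17.8,6.2,36.3],"rot":[0,0,0],"jaw":85}]'
python3 - <<'E'
from h import *
plan(458,-95.4,120,3.04+np.pi/2)
plan(458,-95.4,22,3.04+np.pi/2)
im=arm.get_image("scene")[130:270,200:400]; cv2.imwrite("pics/s1.png",cv2.resize(im[:,:,::-1],None,fx=4,fy=4,interpolation=cv2.INTER_CUBIC))
E
```

```text
clock: 2.17
position: [458.0, -95.5, 119.8]
ee_rot: [0.036, 0.706, -0.706, -0.035]
contact_force: [1.0, 0.8, 0.6]
gripper_width: 84.9
pos [458.  -95.5 119.8] turn_y -0.0 shift [-0.  -0.2 -0.1] j6 1.33 jaw 84.9 F [1.  0.8 0.6] t 2.2
pos [458.  -95.5 119.8] turn_y -0.0 shift [ 0.1 97.8 -0.1] j6 1.33 jaw 84.9 F [1.  0.8 0.6] t 2.2
```

View pics/s1.png

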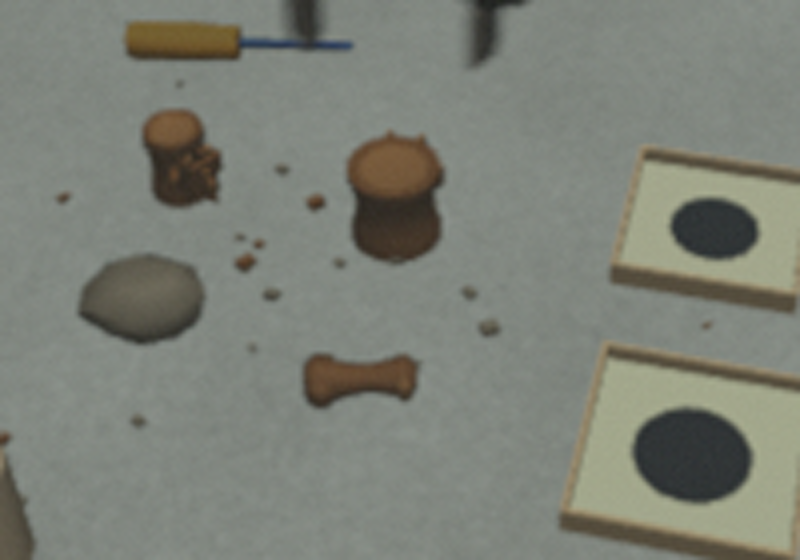

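The fingers straddle V1 evenly, at crop columns about 305 and 485 with the spool at 395. I descend and close.

```bash
python3 -m creep '[{"delta_pos":[0,20,0],"rot":[0,0,0],"jaw":85},{"delta_pos":[0,20,0],"rot":[0,0,0],"jaw":85},{"delta_pos":[0,20,0],"rot":[0,0,0],"jaw":85},{"delta_pos":[0,16,0],"rot":[0,0,0],"jaw":85},{"delta_pos":[0,12,0],"rot":[0,0,0],"jaw":85},{"delta_pos":[0,10,0],"rot":[0,0,0],"jaw":85},{"delta_pos":[0,0,0],"rot":[0,0,0],"jaw":85},{"delta_pos":[0,0,0],"rot":[0,0,0],"jaw":40},{"delta_pos":[0,0,0],"rot":[0,0,0],"jaw":40},{"delta_pos":[0,0,0],"rot":[0,0,0],"jaw":40}]'
python3 -m creep '[{"delta_pos":[0,0,0],"rot":[0,0,0],"jaw":40},{"delta_pos":[0,0,0],"rot":[0,0,0],"jaw":40},{"delta_pos":[0,0,0],"rot":[0,0,0],"jaw":40},{"delta_pos":[0,0,0],"rot":[0,0,0],"jaw":40},{"delta_pos":[0,0,0],"rot":[0,0,0],"jaw":40},{"delta_pos":[0,0,0],"rot":[0,0,0],"jaw":40},{"delta_pos":[0,0,0],"rot":[0,0,0],"jaw":40},{"delta_pos":[0,0,0],"rot":[0,0,0],"jaw":40},{"delta_pos":[0,0,0],"rot":[0,0,0],"jaw":40},{"delta_pos":[0,0,0],"rot":[0,0,0],"jaw":40}]'
python3 -c "from h import *;plan(618.5,76.4,120,3.04+np.pi/2)"
```

```text
clock: 3.05
position: [458.3, -93.4, 23.0]
ee_rot: [0.037, 0.706, -0.706, -0.035]
contact_force: [-0.9, -0.6, -0.9]
gripper_width: 56.6
clock: 3.88
position: [458.3, -93.4, 23.0]
ee_rot: [0.037, 0.706, -0.706, -0.035]
contact_force: [-1.2, -0.6, 7.1]
gripper_width: 56.3
pos [458.3 -93.4  23. ] turn_y 0.0 shift [-142.4  -96.5 -185.2] j6 1.32 jaw 56.3 F [-1.2 -0.6  7.1] t 3.9
```

```bash
python3 -m creep '[{"delta_pos":[0,-2,0],"rot":[0,0,0],"jaw":40},{"delta_pos":[0,-5,0],"rot":[0,0,0],"jaw":40},{"delta_pos":[0,-12,0],"rot":[0,0,0],"jaw":40},{"delta_pos":[0,-20,0],"rot":[0,0,0],"jaw":40},{"delta_pos":[-5,-20,-6],"rot":[0,0,0],"jaw":40},{"delta_pos":[-10,-18,-13],"rot":[0,0,0],"jaw":40},{"delta_pos":[-17,-10,-22],"rot":[0,0,0],"jaw":40},{"delta_pos":[-20,-5,-26],"rot":[0,0,0],"jaw":40},{"delta_pos":[-20,-4,-26],"rot":[0,0,0],"jaw":40},{"delta_pos":[-20,0,-26],"rot":[0,0,0],"jaw":40}]'
python3 - <<'E'
from h import *
plan(618.5,76.4,120,3.04+np.pi/2)
im=arm.get_image("scene")[100:270,200:440]; cv2.imwrite("pics/s2.png",cv2.resize(im[:,:,::-1],None,fx=3,fy=3,interpolation=cv2.INTER_CUBIC))
E
```

```text
clock: 4.72
position: [561.8, 16.8, 119.0]
ee_rot: [0.037, 0.706, -0.706, -0.036]
contact_force: [0.8, 0.4, -1.8]
gripper_width: 56.6
pos [561.8  16.8 119. ] turn_y -0.001 shift [-50.3  -0.8 -65.1] j6 1.15 jaw 56.6 F [ 0.8  0.4 -1.8] t 4.7
```

View pics/s2.png

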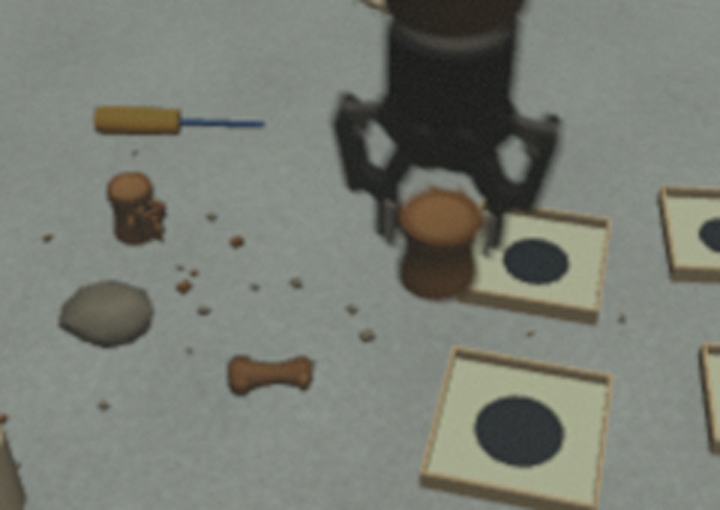

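```bash
python3 -m creep '[{"delta_pos":[-16,0,-20],"rot":[0,0,0],"jaw":40},{"delta_pos":[-14,4,-18],"rot":[0,0,0],"jaw":40},{"delta_pos":[-12,10,-15],"rot":[0,0,0],"jaw":40},{"delta_pos":[-8,15,-12],"rot":[0,0,0],"jaw":40},{"delta_pos":[0,18,0],"rot":[0,0,0],"jaw":40},{"delta_pos":[0,16,0],"rot":[0,0,0],"jaw":40},{"delta_pos":[0,10,0],"rot":[0,0,0],"jaw":40},{"delta_pos":[0,6,0],"rot":[0,0,0],"jaw":40},{"delta_pos":[0,4,0],"rot":[0,0,0],"jaw":40},{"delta_pos":[0,0,0],"rot":[0,0,0],"jaw":40}]'
python3 - <<'E'
from h import *
plan(618.5,76.4,29,3.04+np.pi/2)
for n in CAL:
    im=arm.get_image(n); red=im[:,:,0].astype(float)-im[:,:,2]
    print(n,fit({n:red},np.array([618.5,76.4]),52+12,29,(n,)))
E
```

```text
clock: 5.6
position: [617.0, 74.9, 34.3]
ee_rot: [-0.036, -0.706, 0.706, 0.036]
contact_force: [0.1, -0.7, -1.7]
gripper_width: 56.2
pos [617.   74.9  34.3] turn_y -0.0 shift [-1.4  5.3 -1.7] j6 1.09 jaw 56.2 F [ 0.1 -0.7 -1.7] t 5.6
top (array([605.61480446,  74.47291351]), np.float64(13.326280920546958))
scene (array([617.92065765,  75.37895603]), np.float64(35.960792604936785))
```

```bash
python3 -m creep '[{"delta_pos":[-0.8,1.5,-1],"rot":[0,0,0],"jaw":40},{"delta_pos":[0,1.5,0],"rot":[0,0,0],"jaw":40},{"delta_pos":[0,1,0],"rot":[0,0,0],"jaw":40},{"delta_pos":[0,1,0],"rot":[0,0,0],"jaw":40},{"delta_pos":[0,0.5,0],"rot":[0,0,0],"jaw":40},{"delta_pos":[0,0,0],"rot":[0,0,0],"jaw":40},{"delta_pos":[0,0,0],"rot":[0,0,0],"jaw":40},{"delta_pos":[0,0,0],"rot":[0,0,0],"jaw":40},{"delta_pos":[0,0,0],"rot":[0,0,0],"jaw":40},{"delta_pos":[0,0,0],"rot":[0,0,0],"jaw":40}]'
```

```text
clock: 6.53
position: [618.2, 76.1, 29.2]
ee_rot: [-0.036, -0.706, 0.706, 0.036]
contact_force: [0.0, -0.2, -2.7]
gripper_width: 56.4
```

```bash
python3 -m creep '[{"delta_pos":[0,0.5,0],"rot":[0,0,0],"jaw":40},{"delta_pos":[0,0.5,0],"rot":[0,0,0],"jaw":40},{"delta_pos":[0,0.5,0],"rot":[0,0,0],"jaw":40},{"delta_pos":[0,0,0],"rot":[0,0,0],"jaw":40},{"delta_pos":[0,0,0],"rot":[0,0,0],"jaw":40},{"delta_pos":[0,0,0],"rot":[0,0,0],"jaw":40},{"delta_pos":[0,0,0],"rot":[0,0,0],"jaw":40},{"delta_pos":[0,0,0],"rot":[0,0,0],"jaw":40},{"delta_pos":[0,0,0],"rot":[0,0,0],"jaw":40},{"delta_pos":[0,0,0],"rot":[0,0,0],"jaw":40}]'
```

```text
clock: 7.37
position: [618.3, 76.1, 29.1]
ee_rot: [-0.036, -0.706, 0.706, 0.036]
contact_force: [-3.3, 0.2, 5.6]
gripper_width: 56.5
```

It is seated, so I open slowly and rise.

```bash
python3 -m creep '[{"delta_pos":[0,0,0],"rot":[0,0,0],"jaw":60},{"delta_pos":[0,0,0],"rot":[0,0,0],"jaw":66},{"delta_pos":[0,0,0],"rot":[0,0,0],"jaw":80},{"delta_pos":[0,0,0],"rot":[0,0,0],"jaw":80},{"delta_pos":[0,-4,0],"rot":[0,0,0],"jaw":80},{"delta_pos":[0,-12,0],"rot":[0,0,0],"jaw":80},{"delta_pos":[0,-20,0],"rot":[0,0,0],"jaw":80},{"delta_pos":[0,-25,0],"rot":[0,0,0],"jaw":80},{"delta_pos":[0,-25,0],"rot":[0,0,0],"jaw":80},{"delta_pos":[0,-10,0],"rot":[0,0,0],"jaw":80}]'
python3 - <<'E'
from h import *
plan(544.7,-374.6,120,1.2+np.pi/2)
for n in CAL:
    im=arm.get_image(n); red=im[:,:,0].astype(float)-im[:,:,2]
    print(n,fit({n:red},np.array([618.5,76.4]),58,29,(n,)))
E
```

```text
clock: 8.2
position: [620.5, 76.6, 128.8]
ee_rot: [0.038, 0.707, -0.705, -0.033]
contact_force: [0.9, 0.3, 1.5]
gripper_width: 80.2
pos [620.5  76.6 128.8] turn_y -1.301 shift [448.    7.5  92.8] j6 1.09 jaw 80.2 F [0.9 0.3 1.5] t 8.2
pos [620.5  76.6 128.8] turn_y 1.841 shift [-448.     7.5  -92.8] j6 1.09 jaw 80.2 F [0.9 0.3 1.5] t 8.2
top (array([602.9235226 ,  72.83401598]), np.float64(25.661945421271636))
scene (array([618.7346823 ,  76.88568307]), np.float64(28.03246738514274))
```

```bash
python3 -m creep '[{"delta_pos":[0,0,0],"rot":[0,0.115,0],"jaw":80},{"delta_pos":[0,0,0],"rot":[0,0.115,0],"jaw":80},{"delta_pos":[0,0,0],"rot":[0,0.115,0],"jaw":80},{"delta_pos":[0,0,0],"rot":[0,0.115,0],"jaw":80},{"delta_pos":[0,0,0],"rot":[0,0.115,0],"jaw":80},{"delta_pos":[0,0,0],"rot":[0,0.115,0],"jaw":80},{"delta_pos":[0,0,0],"rot":[0,0.115,0],"jaw":80},{"delta_pos":[0,0,0],"rot":[0,0.115,0],"jaw":80},{"delta_pos":[0,0,0],"rot":[0,0.115,0],"jaw":80},{"delta_pos":[0,0,0],"rot":[0,0.115,0],"jaw":80}]'
python3 -m creep '[{"delta_pos":[0,0,0],"rot":[0,0.115,0],"jaw":80},{"delta_pos":[0,0,0],"rot":[0,0.115,0],"jaw":80},{"delta_pos":[0,0,0],"rot":[0,0.115,0],"jaw":80},{"delta_pos":[0,0,0],"rot":[0,0.115,0],"jaw":80},{"delta_pos":[0,0,0],"rot":[0,0.115,0],"jaw":80},{"delta_pos":[0,0,0],"rot":[0,0.115,0],"jaw":80},{"delta_pos":[-30,0,-6.2],"rot":[0,0,0],"jaw":80},{"delta_pos":[-30,0,-6.2],"rot":[0,0,0],"jaw":80},{"delta_pos":[-30,0,-6.2],"rot":[0,0,0],"jaw":80},{"delta_pos":[-30,0,-6.2],"rot":[0,0,0],"jaw":80}]'
python3 -c "from h import *;plan(544.7,-374.6,120,1.2+np.pi/2)"
```

```text
clock: 9.13
position: [617.1, 75.9, 121.9]
ee_rot: [-0.415, -0.571, 0.573, 0.417]
contact_force: [-0.2, -0.3, 0.2]
gripper_width: 80.0
clock: 9.97
position: [596.3, -45.7, 122.0]
ee_rot: [-0.583, -0.398, 0.4, 0.584]
contact_force: [0.4, 0.8, -1.2]
gripper_width: 80.1
pos [596.3 -45.7 122. ] turn_y 0.0 shift [-325.2    2.2  -71. ] j6 -0.56 jaw 80.1 F [ 0.4  0.8 -1.2] t 10.0
```

```bash
python3 -m creep '[{"delta_pos":[-35,0,-7.5],"rot":[0,0,0],"jaw":80},{"delta_pos":[-35,0,-7.5],"rot":[0,0,0],"jaw":80},{"delta_pos":[-35,0,-7.5],"rot":[0,0,0],"jaw":80},{"delta_pos":[-35,0,-7.5],"rot":[0,0,0],"jaw":80},{"delta_pos":[-35,0,-7.5],"rot":[0,0,0],"jaw":80},{"delta_pos":[-35,0,-7.5],"rot":[0,0,0],"jaw":80},{"delta_pos":[-35,0,-8],"rot":[0,0,0],"jaw":80},{"delta_pos":[-35,0,-8],"rot":[0,0,0],"jaw":80},{"delta_pos":[-30,0,-7],"rot":[0,0,0],"jaw":80},{"delta_pos":[-15,0,-3],"rot":[0,0,0],"jaw":80}]'
python3 - <<'E'
from h import *
plan(544.7,-374.6,20,1.2+np.pi/2)
im=arm.get_image("top")[130:270,350:550]; a=cv2.resize(im[:,:,::-1],None,fx=3,fy=3)
im=arm.get_image("scene")[100:240,110:310]; b=cv2.resize(im[:,:,::-1],None,fx=3,fy=3)
cv2.imwrite("pics/s3.png",b)
E
```

```text
clock: 10.8
position: [544.3, -376.3, 121.6]
ee_rot: [-0.583, -0.398, 0.399, 0.585]
contact_force: [0.5, 0.2, 0.6]
gripper_width: 80.0
pos [ 544.3 -376.3  121.6] turn_y -0.004 shift [ 1.700e+00  1.016e+02 -1.000e-01] j6 -0.01 jaw 80.0 F [0.5 0.2 0.6] t 10.8
```

View pics/s3.png

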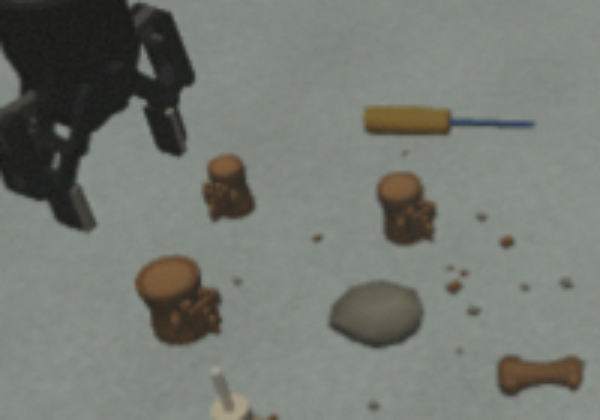

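```bash
python3 -m creep '[{"delta_pos":[1,20,0],"rot":[0,0,0],"jaw":80},{"delta_pos":[0,20,0],"rot":[0,0,0],"jaw":80},{"delta_pos":[0,20,0],"rot":[0,0,0],"jaw":80},{"delta_pos":[0,18,0],"rot":[0,0,0],"jaw":80},{"delta_pos":[0,12,0],"rot":[0,0,0],"jaw":80},{"delta_pos":[0,10,0],"rot":[0,0,0],"jaw":80},{"delta_pos":[0,0,0],"rot":[0,0,0],"jaw":80},{"delta_pos":[0,0,0],"rot":[0,0,0],"jaw":56},{"delta_pos":[0,0,0],"rot":[0,0,0],"jaw":35},{"delta_pos":[0,0,0],"rot":[0,0,0],"jaw":35}]'
python3 -m creep '[{"delta_pos":[0,0,0],"rot":[0,0,0],"jaw":35},{"delta_pos":[0,0,0],"rot":[0,0,0],"jaw":35},{"delta_pos":[0,0,0],"rot":[0,0,0],"jaw":35},{"delta_pos":[0,-2,0],"rot":[0,0,0],"jaw":35},{"delta_pos":[0,-4,0],"rot":[0,0,0],"jaw":35},{"delta_pos":[0,-10,0],"rot":[0,0,0],"jaw":35},{"delta_pos":[0,-18,0],"rot":[0,0,0],"jaw":35},{"delta_pos":[0,-24,0],"rot":[0,0,0],"jaw":35},{"delta_pos":[0,-24,0],"rot":[0,0,0],"jaw":35},{"delta_pos":[0,-18,0],"rot":[0,0,0],"jaw":35}]'
python3 -c "from h import *;plan(448.1,93.1,120,1.2+np.pi/2)"
```

```text
clock: 11.73
position: [547.4, -372.7, 25.6]
ee_rot: [0.584, 0.4, -0.399, -0.583]
contact_force: [1.8, -0.4, -0.4]
gripper_width: 47.2
clock: 12.57
position: [546.8, -372.7, 126.1]
ee_rot: [0.584, 0.399, -0.399, -0.583]
contact_force: [-0.4, -0.7, -1.7]
gripper_width: 47.2
pos [ 546.8 -372.7  126.1] turn_y -0.0 shift [398.4   5.5 260.8] j6 -0.02 jaw 47.2 F [-0.4 -0.7 -1.7] t 12.6
```

```bash
python3 -m creep '[{"delta_pos":[12,0,8],"rot":[0,0,0],"jaw":35},{"delta_pos":[22,0,15],"rot":[0,0,0],"jaw":35},{"delta_pos":[30,0,19.5],"rot":[0,0,0],"jaw":35},{"delta_pos":[30,0,19.5],"rot":[0,0,0],"jaw":35},{"delta_pos":[30,0,19.5],"rot":[0,0,0],"jaw":35},{"delta_pos":[30,0,19.5],"rot":[0,0,0],"jaw":35},{"delta_pos":[30,0,19.5],"rot":[0,0,0],"jaw":35},{"delta_pos":[30,0,19.5],"rot":[0,0,0],"jaw":35},{"delta_pos":[30,0,19.5],"rot":[0,0,0],"jaw":35},{"delta_pos":[30,0,19.5],"rot":[0,0,0],"jaw":35}]'
python3 -c "from h import *;plan(448.1,93.1,120,1.2+np.pi/2)"
```

```text
clock: 13.4
position: [478.2, -50.8, 124.2]
ee_rot: [0.584, 0.399, -0.399, -0.584]
contact_force: [0.2, 1.3, -2.7]
gripper_width: 47.1
pos [478.2 -50.8 124.2] turn_y -0.001 shift [123.2   4.2  80.2] j6 -0.6 jaw 47.1 F [ 0.2  1.3 -2.7] t 13.4
```

```bash
python3 -m creep '[{"delta_pos":[30,0,19.5],"rot":[0,0,0],"jaw":35},{"delta_pos":[30,0,19.5],"rot":[0,0,0],"jaw":35},{"delta_pos":[28,4,18],"rot":[0,0,0],"jaw":35},{"delta_pos":[20,10,13],"rot":[0,0,0],"jaw":35},{"delta_pos":[12,16,8],"rot":[0,0,0],"jaw":35},{"delta_pos":[2,20,1.5],"rot":[0,0,0],"jaw":35},{"delta_pos":[0,18,0],"rot":[0,0,0],"jaw":35},{"delta_pos":[0,12,0],"rot":[0,0,0],"jaw":35},{"delta_pos":[0,6,0],"rot":[0,0,0],"jaw":35},{"delta_pos":[0,0,0],"rot":[0,0,0],"jaw":35}]'
python3 - <<'E'
from h import *
plan(448.1,93.1,32,1.2+np.pi/2)
for n in CAL:
    im=arm.get_image(n); red=im[:,:,0].astype(float)-im[:,:,2]
    print(n,fit({n:red},np.array([448.1,93.1]),50+12,24.5,(n,)))
E
```

```text
clock: 14.23
position: [448.5, 89.9, 36.9]
ee_rot: [-0.584, -0.398, 0.4, 0.584]
contact_force: [-0.2, -0.2, -1.9]
gripper_width: 47.4
pos [448.5  89.9  36.9] turn_y -0.0 shift [2.8 4.9 1.5] j6 -0.93 jaw 47.4 F [-0.2 -0.2 -1.9] t 14.2
top (array([446.48048255,  84.86566815]), np.float64(8.21369742502314))
scene (array([447.56638769,  85.78599132]), np.float64(9.401969992931313))
```

```bash
python3 -m creep '[{"delta_pos":[2.5,1,0.7],"rot":[0,0,0],"jaw":35},{"delta_pos":[2.5,1,0.8],"rot":[0,0,0],"jaw":35},{"delta_pos":[0,1,0],"rot":[0,0,0],"jaw":35},{"delta_pos":[0,1,0],"rot":[0,0,0],"jaw":35},{"delta_pos":[0,0.5,0],"rot":[0,0,0],"jaw":35},{"delta_pos":[0,0.5,0],"rot":[0,0,0],"jaw":35},{"delta_pos":[0,0.5,0],"rot":[0,0,0],"jaw":35},{"delta_pos":[0,0.5,0],"rot":[0,0,0],"jaw":35},{"delta_pos":[0,0,0],"rot":[0,0,0],"jaw":35},{"delta_pos":[0,0,0],"rot":[0,0,0],"jaw":35}]'
python3 - <<'E'
from h import *
plan(448.1,93.1,32,1.2+np.pi/2)
im=arm.get_image("scene")[110:270,290:490]; cv2.imwrite("pics/s4.png",cv2.resize(im[:,:,::-1],None,fx=3,fy=3,interpolation=cv2.INTER_CUBIC))
E
```

```text
clock: 15.17
position: [449.5, 95.5, 31.7]
ee_rot: [-0.584, -0.399, 0.399, 0.584]
contact_force: [0.0, 0.1, -1.5]
gripper_width: 47.5
pos [449.5  95.5  31.7] turn_y -0.0 shift [-2.8 -0.3  0.5] j6 -0.94 jaw 47.5 F [ 0.   0.1 -1.5] t 15.2
```

View pics/s4.png

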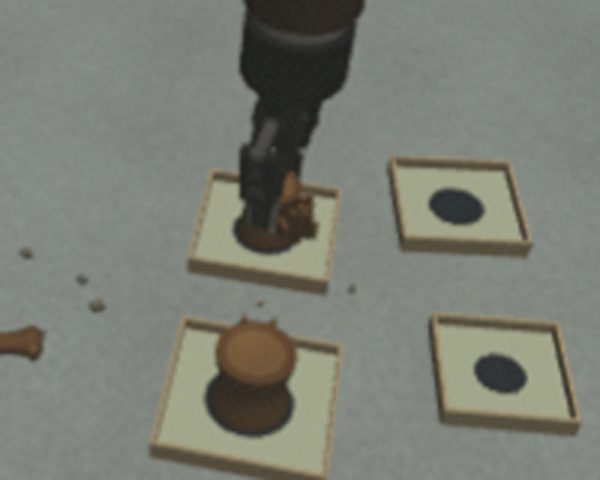

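V1 stands centred on its pad, and V2's base covers its pad at crop (270,235). I lower V2 to contact.

```bash
python3 -m creep '[{"delta_pos":[0,0.5,0],"rot":[0,0,0],"jaw":35},{"delta_pos":[0,0.5,0],"rot":[0,0,0],"jaw":35},{"delta_pos":[0,0.4,0],"rot":[0,0,0],"jaw":35},{"delta_pos":[0,0,0],"rot":[0,0,0],"jaw":35},{"delta_pos":[0,0,0],"rot":[0,0,0],"jaw":35},{"delta_pos":[0,0,0],"rot":[0,0,0],"jaw":35},{"delta_pos":[0,0,0],"rot":[0,0,0],"jaw":35},{"delta_pos":[0,0,0],"rot":[0,0,0],"jaw":35},{"delta_pos":[0,0,0],"rot":[0,0,0],"jaw":35},{"delta_pos":[0,0,0],"rot":[0,0,0],"jaw":35}]'
```

```text
clock: 16.05
position: [449.6, 95.6, 31.4]
ee_rot: [0.584, 0.399, -0.399, -0.583]
contact_force: [-2.7, -0.4, 8.3]
gripper_width: 46.9
```

```bash
python3 -m creep '[{"delta_pos":[0,0,0],"rot":[0,0,0],"jaw":52},{"delta_pos":[0,0,0],"rot":[0,0,0],"jaw":58},{"delta_pos":[0,0,0],"rot":[0,0,0],"jaw":70},{"delta_pos":[0,0,0],"rot":[0,0,0],"jaw":70},{"delta_pos":[0,-4,0],"rot":[0,0,0],"jaw":70},{"delta_pos":[0,-12,0],"rot":[0,0,0],"jaw":70},{"delta_pos":[0,-20,0],"rot":[0,0,0],"jaw":70},{"delta_pos":[0,-25,0],"rot":[0,0,0],"jaw":70},{"delta_pos":[0,-25,0],"rot":[0,0,0],"jaw":70},{"delta_pos":[0,-10,0],"rot":[0,0,0],"jaw":70}]'
python3 - <<'E'
from h import *
plan(429.5,-230.1,120,.91+np.pi/2)
for n in CAL:
    im=arm.get_image(n); red=im[:,:,0].astype(float)-im[:,:,2]
    print(n,fit({n:red},np.array([448.1,93.1]),56,24.5,(n,)))
E
```

```text
clock: 16.88
position: [451.2, 96.3, 129.7]
ee_rot: [0.584, 0.401, -0.397, -0.583]
contact_force: [0.2, 0.2, 0.2]
gripper_width: 69.5
pos [451.2  96.3 129.7] turn_y 0.291 shift [-271.1    8.9 -183.1] j6 -0.94 jaw 69.5 F [0.2 0.2 0.2] t 16.9
top (array([448.0624151,  90.3391413]), np.float64(24.383120371997265))
scene (array([449.59563437,  93.62689821]), np.float64(24.568299333474158))
```

```bash
python3 -m creep '[{"delta_pos":[0,0,0],"rot":[0,0.097,0],"jaw":70},{"delta_pos":[0,0,0],"rot":[0,0.097,0],"jaw":70},{"delta_pos":[0,0,0],"rot":[0,0.097,0],"jaw":70},{"delta_pos":[-27,0,-18],"rot":[0,0,0],"jaw":70},{"delta_pos":[-27,0,-18],"rot":[0,0,0],"jaw":70},{"delta_pos":[-27,0,-18],"rot":[0,0,0],"jaw":70},{"delta_pos":[-27,0,-18],"rot":[0,0,0],"jaw":70},{"delta_pos":[-27,0,-18],"rot":[0,0,0],"jaw":70},{"delta_pos":[-27,0,-18],"rot":[0,0,0],"jaw":70},{"delta_pos":[-27,0,-18],"rot":[0,0,0],"jaw":70}]'
python3 -c "from h import *;plan(429.5,-230.1,120,.91+np.pi/2)"
```

```text
clock: 17.82
position: [431.5, -132.4, 125.2]
ee_rot: [-0.635, -0.31, 0.311, 0.636]
contact_force: [0.2, -0.6, 0.7]
gripper_width: 69.9
pos [ 431.5 -132.4  125.2] turn_y -0.001 shift [-78.4   5.1 -58.4] j6 -0.73 jaw 69.9 F [ 0.2 -0.6  0.7] t 17.8
```

```bash
python3 -m creep '[{"delta_pos":[-26,0,-19],"rot":[0,0,0],"jaw":70},{"delta_pos":[-26,0,-19],"rot":[0,0,0],"jaw":70},{"delta_pos":[-20,0,-14],"rot":[0,0,0],"jaw":70},{"delta_pos":[-7,0,-5],"rot":[0,0,0],"jaw":70},{"delta_pos":[0,0,0],"rot":[0,0,0],"jaw":70},{"delta_pos":[0,0,0],"rot":[0,0,0],"jaw":70},{"delta_pos":[0,0,0],"rot":[0,0,0],"jaw":70},{"delta_pos":[0,0,0],"rot":[0,0,0],"jaw":70},{"delta_pos":[0,0,0],"rot":[0,0,0],"jaw":70},{"delta_pos":[0,0,0],"rot":[0,0,0],"jaw":70}]'
python3 - <<'E'
from h import *
plan(429.5,-230.1,20,.91+np.pi/2)
im=arm.get_image("scene")[90:250,150:350]; cv2.imwrite("pics/s5.png",cv2.resize(im[:,:,::-1],None,fx=3,fy=3,interpolation=cv2.INTER_CUBIC))
E
```

```text
clock: 18.65
position: [429.4, -227.5, 126.4]
ee_rot: [0.635, 0.311, -0.311, -0.635]
contact_force: [0.8, -0.5, -0.0]
gripper_width: 70.1
pos [ 429.4 -227.5  126.4] turn_y 0.0 shift [ -1.9 106.4  -1.7] j6 -0.51 jaw 70.1 F [ 0.8 -0.5 -0. ] t 18.6
```

View pics/s5.png

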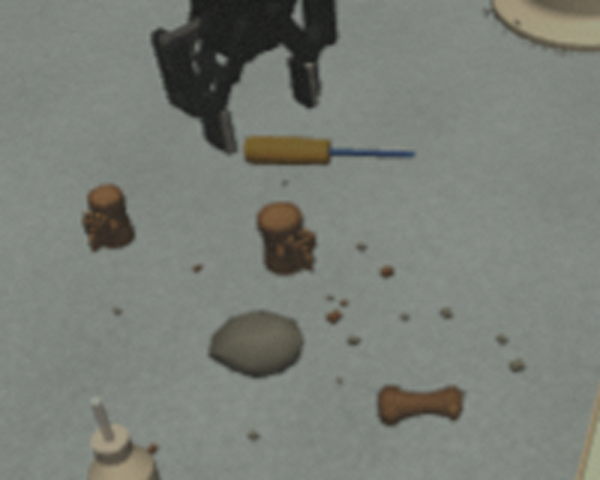

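Jaws straddle V3 at crop (280,235), well clear of the rock at (255,343). I descend.

```bash
python3 -m creep '[{"delta_pos":[-1,20,-1],"rot":[0,0,0],"jaw":70},{"delta_pos":[-1,20,-0.7],"rot":[0,0,0],"jaw":70},{"delta_pos":[0,20,0],"rot":[0,0,0],"jaw":70},{"delta_pos":[0,20,0],"rot":[0,0,0],"jaw":70},{"delta_pos":[0,15,0],"rot":[0,0,0],"jaw":70},{"delta_pos":[0,9,0],"rot":[0,0,0],"jaw":70},{"delta_pos":[0,0,0],"rot":[0,0,0],"jaw":70},{"delta_pos":[0,0,0],"rot":[0,0,0],"jaw":48},{"delta_pos":[0,0,0],"rot":[0,0,0],"jaw":28},{"delta_pos":[0,0,0],"rot":[0,0,0],"jaw":28}]'
python3 -m creep '[{"delta_pos":[0,0,0],"rot":[0,0,0],"jaw":28},{"delta_pos":[0,0,0],"rot":[0,0,0],"jaw":28},{"delta_pos":[0,0,0],"rot":[0,0,0],"jaw":28},{"delta_pos":[0,-2,0],"rot":[0,0,0],"jaw":28},{"delta_pos":[0,-4,0],"rot":[0,0,0],"jaw":28},{"delta_pos":[0,-10,0],"rot":[0,0,0],"jaw":28},{"delta_pos":[0,-18,0],"rot":[0,0,0],"jaw":28},{"delta_pos":[0,-24,0],"rot":[0,0,0],"jaw":28},{"delta_pos":[0,-24,0],"rot":[0,0,0],"jaw":28},{"delta_pos":[0,-18,0],"rot":[0,0,0],"jaw":28}]'
python3 -c "from h import *;plan(407.8,247.2,120,.91+np.pi/2)"
```

```text
clock: 19.53
position: [430.4, -231.2, 23.7]
ee_rot: [0.636, 0.311, -0.31, -0.635]
contact_force: [0.5, -0.6, -0.6]
gripper_width: 37.9
clock: 20.37
position: [429.4, -231.0, 124.1]
ee_rot: [0.636, 0.311, -0.31, -0.635]
contact_force: [0.9, 0.2, -2.0]
gripper_width: 38.3
pos [ 429.4 -231.   124.1] turn_y -0.001 shift [364.3   4.  310.6] j6 -0.5 jaw 38.3 F [ 0.9  0.2 -2. ] t 20.4
```

```bash
python3 -m creep '[{"delta_pos":[12,0,10],"rot":[0,0,0],"jaw":28},{"delta_pos":[20,0,17],"rot":[0,0,0],"jaw":28},{"delta_pos":[27,0,23],"rot":[0,0,0],"jaw":28},{"delta_pos":[27,0,23],"rot":[0,0,0],"jaw":28},{"delta_pos":[27,0,23],"rot":[0,0,0],"jaw":28},{"delta_pos":[27,0,23],"rot":[0,0,0],"jaw":28},{"delta_pos":[27,0,23],"rot":[0,0,0],"jaw":28},{"delta_pos":[27,0,23],"rot":[0,0,0],"jaw":28},{"delta_pos":[27,0,23],"rot":[0,0,0],"jaw":28},{"delta_pos":[27,0,23],"rot":[0,0,0],"jaw":28}]'
python3 -c "from h import *;plan(407.8,247.2,120,.91+np.pi/2)"
```

```text
clock: 21.2
position: [414.4, 95.8, 122.5]
ee_rot: [-0.635, -0.31, 0.31, 0.635]
contact_force: [1.3, 0.3, -0.6]
gripper_width: 38.3
pos [414.4  95.8 122.5] turn_y -0.001 shift [115.4   2.5  98.1] j6 -1.27 jaw 38.3 F [ 1.3  0.3 -0.6] t 21.2
```

```bash
python3 -m creep '[{"delta_pos":[27,0,23],"rot":[0,0,0],"jaw":28},{"delta_pos":[27,0,23],"rot":[0,0,0],"jaw":28},{"delta_pos":[26,0,22],"rot":[0,0,0],"jaw":28},{"delta_pos":[20,10,17],"rot":[0,0,0],"jaw":28},{"delta_pos":[11,16,9],"rot":[0,0,0],"jaw":28},{"delta_pos":[4,20,3.5],"rot":[0,0,0],"jaw":28},{"delta_pos":[0,20,0],"rot":[0,0,0],"jaw":28},{"delta_pos":[0,12,0],"rot":[0,0,0],"jaw":28},{"delta_pos":[0,7,0],"rot":[0,0,0],"jaw":28},{"delta_pos":[0,0,0],"rot":[0,0,0],"jaw":28}]'
python3 -c "from h import *;plan(407.8,247.2,30,.91+np.pi/2)"
```

```text
clock: 22.03
position: [408.2, 244.1, 35.9]
ee_rot: [0.636, 0.309, -0.311, -0.635]
contact_force: [0.8, -0.4, -1.3]
gripper_width: 38.5
pos [408.2 244.1  35.9] turn_y -0.002 shift [2.2 5.9 2.2] j6 -1.54 jaw 38.5 F [ 0.8 -0.4 -1.3] t 22.0
```

```bash
python3 -m creep '[{"delta_pos":[1,1.5,1],"rot":[0,0,0],"jaw":28},{"delta_pos":[1,1.5,1],"rot":[0,0,0],"jaw":28},{"delta_pos":[0,1,0],"rot":[0,0,0],"jaw":28},{"delta_pos":[0,1,0],"rot":[0,0,0],"jaw":28},{"delta_pos":[0,0.5,0],"rot":[0,0,0],"jaw":28},{"delta_pos":[0,0.5,0],"rot":[0,0,0],"jaw":28},{"delta_pos":[0,0.5,0],"rot":[0,0,0],"jaw":28},{"delta_pos":[0,0,0],"rot":[0,0,0],"jaw":28},{"delta_pos":[0,0,0],"rot":[0,0,0],"jaw":28},{"delta_pos":[0,0,0],"rot":[0,0,0],"jaw":28}]'
python3 - <<'E'
from h import *
plan(407.8,247.2,30,.91+np.pi/2)
im=arm.get_image("scene")[110:270,340:540]; cv2.imwrite("pics/s6.png",cv2.resize(im[:,:,::-1],None,fx=3,fy=3,interpolation=cv2.INTER_CUBIC))
E
```

```text
clock: 22.87
position: [408.8, 247.8, 30.8]
ee_rot: [0.635, 0.31, -0.31, -0.635]
contact_force: [-0.1, -0.5, -1.4]
gripper_width: 38.4
pos [408.8 247.8  30.8] turn_y -0.001 shift [-1.1  0.8  0.4] j6 -1.55 jaw 38.4 F [-0.1 -0.5 -1.4] t 22.9
```

View pics/s6.png

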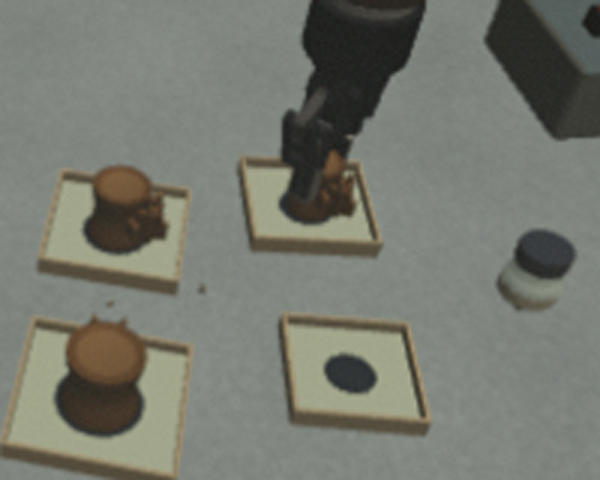

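V2 stands on its pad at crop (118,235), and V3 is over its pad at about (307,207). I lower V3 to contact.

```bash
python3 -m creep '[{"delta_pos":[0,0.5,0],"rot":[0,0,0],"jaw":28},{"delta_pos":[0,0.5,0],"rot":[0,0,0],"jaw":28},{"delta_pos":[0,0.5,0],"rot":[0,0,0],"jaw":28},{"delta_pos":[0,0.5,0],"rot":[0,0,0],"jaw":28},{"delta_pos":[0,0,0],"rot":[0,0,0],"jaw":28},{"delta_pos":[0,0,0],"rot":[0,0,0],"jaw":28},{"delta_pos":[0,0,0],"rot":[0,0,0],"jaw":28},{"delta_pos":[0,0,0],"rot":[0,0,0],"jaw":28},{"delta_pos":[0,0,0],"rot":[0,0,0],"jaw":28},{"delta_pos":[0,0,0],"rot":[0,0,0],"jaw":28}]'
```

```text
clock: 23.75
position: [408.7, 247.9, 29.7]
ee_rot: [0.635, 0.311, -0.31, -0.635]
contact_force: [-2.6, -1.0, 7.3]
gripper_width: 38.6
```

```bash
python3 -m creep '[{"delta_pos":[0,0,0],"rot":[0,0,0],"jaw":43},{"delta_pos":[0,0,0],"rot":[0,0,0],"jaw":49},{"delta_pos":[0,0,0],"rot":[0,0,0],"jaw":62},{"delta_pos":[0,0,0],"rot":[0,0,0],"jaw":62},{"delta_pos":[0,-4,0],"rot":[0,0,0],"jaw":62},{"delta_pos":[0,-12,0],"rot":[0,0,0],"jaw":62},{"delta_pos":[0,-20,0],"rot":[0,0,0],"jaw":62},{"delta_pos":[0,-25,0],"rot":[0,0,0],"jaw":62},{"delta_pos":[0,-25,0],"rot":[0,0,0],"jaw":62},{"delta_pos":[0,-10,0],"rot":[0,0,0],"jaw":62}]'
python3 - <<'E'
from h import *
plan(412.7,-375.5,120,np.pi/2)
for n in CAL:
    im=arm.get_image(n); red=im[:,:,0].astype(float)-im[:,:,2]
    print(n,fit({n:red},np.array([407.8,247.2]),54,20,(n,)))
E
```

```text
clock: 24.58
position: [410.1, 249.0, 128.3]
ee_rot: [-0.635, -0.313, 0.309, 0.636]
contact_force: [0.2, 0.8, -0.3]
gripper_width: 61.8
pos [410.1 249.  128.3] turn_y 0.91 shift [   2.6    5.9 -624.6] j6 -1.55 jaw 61.8 F [ 0.2  0.8 -0.3] t 24.6
pos [410.1 249.  128.3] turn_y -2.232 shift [ -2.6   5.9 624.6] j6 -1.55 jaw 61.8 F [ 0.2  0.8 -0.3] t 24.6
top (array([408.79934954, 247.34368403]), np.float64(38.10760808185923))
scene (array([409.92674436, 249.16445891]), np.float64(25.77199709020111))
```

```bash
python3 -m creep '[{"delta_pos":[0,0,0],"rot":[0,0.114,0],"jaw":62},{"delta_pos":[0,0,0],"rot":[0,0.114,0],"jaw":62},{"delta_pos":[0,0,0],"rot":[0,0.114,0],"jaw":62},{"delta_pos":[0,0,0],"rot":[0,0.114,0],"jaw":62},{"delta_pos":[0,0,0],"rot":[0,0.114,0],"jaw":62},{"delta_pos":[0,0,0],"rot":[0,0.114,0],"jaw":62},{"delta_pos":[0,0,0],"rot":[0,0.114,0],"jaw":62},{"delta_pos":[0,0,0],"rot":[0,0.112,0],"jaw":62},{"delta_pos":[0,0,-20],"rot":[0,0,0],"jaw":62},{"delta_pos":[0,0,-34],"rot":[0,0,0],"jaw":62}]'
python3 -m creep '[{"delta_pos":[0,0,-34],"rot":[0,0,0],"jaw":62},{"delta_pos":[0,0,-34],"rot":[0,0,0],"jaw":62},{"delta_pos":[0,0,-34],"rot":[0,0,0],"jaw":62},{"delta_pos":[0,0,-34],"rot":[0,0,0],"jaw":62},{"delta_pos":[0,0,-34],"rot":[0,0,0],"jaw":62},{"delta_pos":[0,0,-34],"rot":[0,0,0],"jaw":62},{"delta_pos":[0,0,-34],"rot":[0,0,0],"jaw":62},{"delta_pos":[0,0,-34],"rot":[0,0,0],"jaw":62},{"delta_pos":[0,0,-34],"rot":[0,0,0],"jaw":62},{"delta_pos":[0,0,-34],"rot":[0,0,0],"jaw":62}]'
python3 -c "from h import *;plan(412.7,-375.5,120,np.pi/2)"
```

```text
clock: 25.52
position: [408.9, 194.9, 123.7]
ee_rot: [0.707, 0.001, -0.001, -0.707]
contact_force: [0.5, -0.5, 0.1]
gripper_width: 62.0
clock: 26.35
position: [407.1, -147.8, 123.8]
ee_rot: [-0.707, 0.001, 0.0, 0.707]
contact_force: [0.2, 0.5, -0.5]
gripper_width: 62.1
pos [ 407.1 -147.8  123.8] turn_y -0.001 shift [   5.6    3.7 -227.7] j6 -1.6 jaw 62.1 F [ 0.2  0.5 -0.5] t 26.4
```

```bash
python3 -m creep '[{"delta_pos":[1,0,-34],"rot":[0,0,0],"jaw":62},{"delta_pos":[1,0,-34],"rot":[0,0,0],"jaw":62},{"delta_pos":[1,0,-34],"rot":[0,0,0],"jaw":62},{"delta_pos":[1,0,-34],"rot":[0,0,0],"jaw":62},{"delta_pos":[1,0,-34],"rot":[0,0,0],"jaw":62},{"delta_pos":[0.5,0,-30],"rot":[0,0,0],"jaw":62},{"delta_pos":[0,0,-20],"rot":[0,0,0],"jaw":62},{"delta_pos":[0,0,-8],"rot":[0,0,0],"jaw":62},{"delta_pos":[0,0,0],"rot":[0,0,0],"jaw":62},{"delta_pos":[0,0,0],"rot":[0,0,0],"jaw":62}]'
python3 - <<'E'
from h import *
plan(412.7,-375.5,20,np.pi/2)
im=arm.get_image("scene")[70:250,80:320]; cv2.imwrite("pics/s7.png",cv2.resize(im[:,:,::-1],None,fx=3,fy=3,interpolation=cv2.INTER_CUBIC))
E
```

```text
clock: 27.18
position: [412.7, -373.5, 123.6]
ee_rot: [-0.707, 0.001, 0.0, 0.708]
contact_force: [0.1, 0.1, -0.2]
gripper_width: 62.0
pos [ 412.7 -373.5  123.6] turn_y -0.002 shift [  0.2 103.6  -2.1] j6 -1.13 jaw 62.0 F [ 0.1  0.1 -0.2] t 27.2
```

View pics/s7.png

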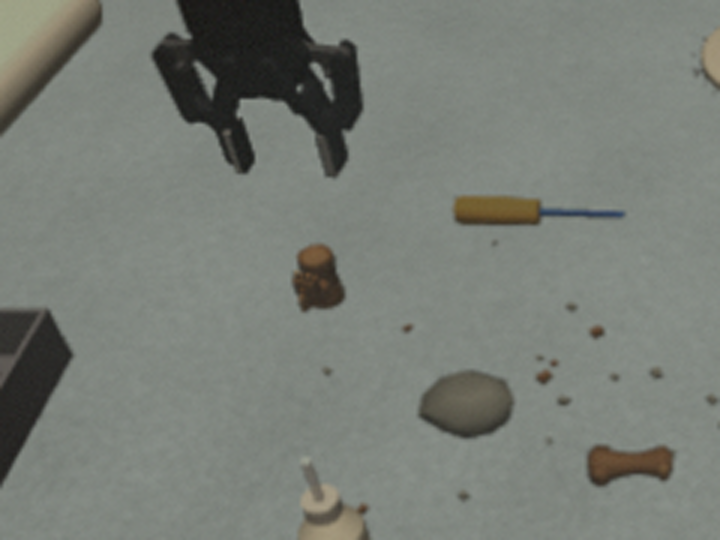

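```bash
python3 - <<'E'
from h import *
p=np.array([412.7,-375.5])
print("top c",((proj("scene",[[*p,46],[*p,0]])-[80,70])*3).round())
for a in(.2,0,-.2,-.4,-.6,-.9):
    d=33*np.array([np.cos(a),np.sin(a)])
    q=[[*(p+d),z] for z in(43,27,10)]
    print(a,((proj("scene",q)-[80,70])*3).round().tolist(),"top",((proj("top",q)-[416,215])*4.6875+[300,300]).round().tolist())
im=cv2.imread("pics/scene0.png")[130:185,150:225]; im2=cv2.imread("pics/top0.png")[215:279,416:480]
cv2.imwrite("pics/v4.png",np.hstack([cv2.resize(im,(480,352),interpolation=cv2.INTER_CUBIC)[:, :448],cv2.resize(im2,(352,352),interpolation=cv2.INTER_CUBIC)]))
E
```

```text
top c [[314. 254.]
 [327. 297.]]
0.2 [[310.0, 283.0], [315.0, 298.0], [320.0, 314.0]] top [[436.0, 385.0], [427.0, 385.0], [418.0, 385.0]]
0 [[301.0, 283.0], [306.0, 299.0], [312.0, 314.0]] top [[450.0, 383.0], [441.0, 384.0], [431.0, 384.0]]
-0.2 [[294.0, 282.0], [299.0, 298.0], [304.0, 314.0]] top [[464.0, 384.0], [454.0, 385.0], [444.0, 385.0]]
-0.4 [[286.0, 280.0], [292.0, 296.0], [297.0, 312.0]] top [[477.0, 388.0], [467.0, 389.0], [457.0, 389.0]]
-0.6 [[281.0, 277.0], [286.0, 293.0], [291.0, 309.0]] top [[489.0, 395.0], [479.0, 395.0], [469.0, 395.0]]
-0.9 [[275.0, 272.0], [280.0, 287.0], [285.0, 303.0]] top [[504.0, 409.0], [494.0, 409.0], [484.0, 409.0]]
```

View pics/v4.png

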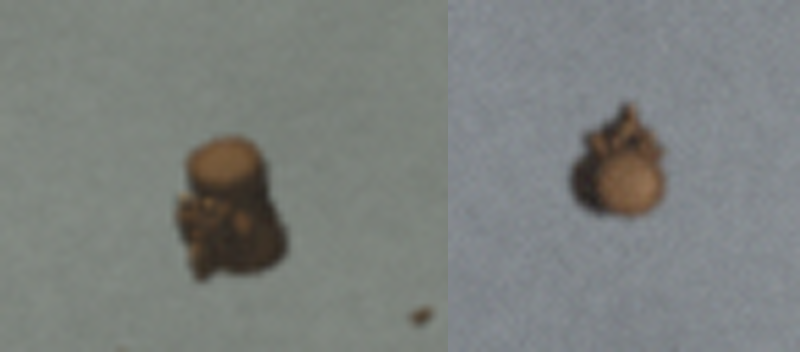

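The spine tip in the scene view matches an angle of -0.2 rad, so I turn +0.2 about tool y and grasp.

```bash
python3 -m creep '[{"delta_pos":[0,0,-2],"rot":[0,0.1,0],"jaw":62},{"delta_pos":[0,20,0],"rot":[0,0.1,0],"jaw":62},{"delta_pos":[0,20,0],"rot":[0,0,0],"jaw":62},{"delta_pos":[0,20,0],"rot":[0,0,0],"jaw":62},{"delta_pos":[0,20,0],"rot":[0,0,0],"jaw":62},{"delta_pos":[0,14,0],"rot":[0,0,0],"jaw":62},{"delta_pos":[0,8,0],"rot":[0,0,0],"jaw":62},{"delta_pos":[0,0,0],"rot":[0,0,0],"jaw":62},{"delta_pos":[0,0,0],"rot":[0,0,0],"jaw":40},{"delta_pos":[0,0,0],"rot":[0,0,0],"jaw":22}]'
python3 -m creep '[{"delta_pos":[0,0,0],"rot":[0,0,0],"jaw":22},{"delta_pos":[0,0,0],"rot":[0,0,0],"jaw":22},{"delta_pos":[0,0,0],"rot":[0,0,0],"jaw":22},{"delta_pos":[0,0,0],"rot":[0,0,0],"jaw":22},{"delta_pos":[0,-4,0],"rot":[0,0,0],"jaw":22},{"delta_pos":[0,-10,0],"rot":[0,0,0],"jaw":22},{"delta_pos":[0,-20,0],"rot":[0,0,0],"jaw":22},{"delta_pos":[0,-24,0],"rot":[0,0,0],"jaw":22},{"delta_pos":[0,-24,0],"rot":[0,0,0],"jaw":22},{"delta_pos":[0,-18,0],"rot":[0,0,0],"jaw":22}]'
python3 -c "from h import *;plan(581.3,252.5,120,np.pi/2-.2)"
```

```text
clock: 28.07
position: [414.4, -376.2, 23.9]
ee_rot: [0.704, -0.07, 0.071, -0.703]
contact_force: [0.0, 0.8, 0.0]
gripper_width: 38.9
clock: 28.9
position: [413.7, -376.6, 125.4]
ee_rot: [0.704, -0.07, 0.072, -0.703]
contact_force: [-0.5, 0.7, -0.7]
gripper_width: 29.7
pos [ 413.7 -376.6  125.4] turn_y -0.001 shift [ 39.2   4.9 649.9] j6 -1.32 jaw 29.7 F [-0.5  0.7 -0.7] t 28.9
```

```bash
python3 -m creep '[{"delta_pos":[1,0,12],"rot":[0,0,0],"jaw":22},{"delta_pos":[1.5,0,24],"rot":[0,0,0],"jaw":22},{"delta_pos":[2,0,34],"rot":[0,0,0],"jaw":22},{"delta_pos":[2,0,34],"rot":[0,0,0],"jaw":22},{"delta_pos":[2,0,34],"rot":[0,0,0],"jaw":22},{"delta_pos":[2,0,34],"rot":[0,0,0],"jaw":22},{"delta_pos":[2,0,34],"rot":[0,0,0],"jaw":22},{"delta_pos":[2,0,34],"rot":[0,0,0],"jaw":22},{"delta_pos":[2,0,34],"rot":[0,0,0],"jaw":22},{"delta_pos":[2,0,34],"rot":[0,0,0],"jaw":22}]'
python3 -m creep '[{"delta_pos":[2,0,34],"rot":[0,0,0],"jaw":22},{"delta_pos":[2,0,34],"rot":[0,0,0],"jaw":22},{"delta_pos":[2,0,34],"rot":[0,0,0],"jaw":22},{"delta_pos":[2,0,34],"rot":[0,0,0],"jaw":22},{"delta_pos":[2,0,34],"rot":[0,0,0],"jaw":22},{"delta_pos":[2,0,34],"rot":[0,0,0],"jaw":22},{"delta_pos":[2,0,34],"rot":[0,0,0],"jaw":22},{"delta_pos":[2,0,34],"rot":[0,0,0],"jaw":22},{"delta_pos":[2,0,24],"rot":[0,0,0],"jaw":22},{"delta_pos":[1,0,12],"rot":[0,0,0],"jaw":22}]'
python3 -c "from h import *;plan(581.3,252.5,32,np.pi/2-.2)"
```

```text
clock: 29.73
position: [492.6, -76.2, 122.6]
ee_rot: [0.704, -0.071, 0.071, -0.704]
contact_force: [0.6, -0.2, -0.8]
gripper_width: 30.2
clock: 30.57
position: [573.3, 222.9, 122.2]
ee_rot: [-0.704, 0.07, -0.07, 0.704]
contact_force: [-0.8, -0.7, 0.5]
gripper_width: 30.2
pos [573.3 222.9 122.2] turn_y 0.001 shift [ 1.9 90.2 30.6] j6 -2.4 jaw 30.2 F [-0.8 -0.7  0.5] t 30.6
```

```bash
python3 -m creep '[{"delta_pos":[1,0,16],"rot":[0,0,0],"jaw":22},{"delta_pos":[1,4,10],"rot":[0,0,0],"jaw":22},{"delta_pos":[0,12,3],"rot":[0,0,0],"jaw":22},{"delta_pos":[0,20,0],"rot":[0,0,0],"jaw":22},{"delta_pos":[0,20,0],"rot":[0,0,0],"jaw":22},{"delta_pos":[0,16,0],"rot":[0,0,0],"jaw":22},{"delta_pos":[0,8,0],"rot":[0,0,0],"jaw":22},{"delta_pos":[0,4,0],"rot":[0,0,0],"jaw":22},{"delta_pos":[0,0,0],"rot":[0,0,0],"jaw":22},{"delta_pos":[0,0,0],"rot":[0,0,0],"jaw":22}]'
python3 - <<'E'
from h import *
plan(581.3,252.5,32,np.pi/2-.2)
for n in CAL:
    im=arm.get_image(n); red=im[:,:,0].astype(float)-im[:,:,2]
    print(n,fit({n:red},np.array([581,252.5]),46+11,16,(n,)))
im=arm.get_image("scene")[110:270,340:540]; cv2.imwrite("pics/s8.png",cv2.resize(im[:,:,::-1],None,fx=3,fy=3,interpolation=cv2.INTER_CUBIC))
E
```

```text
clock: 31.4
position: [581.4, 247.7, 39.2]
ee_rot: [-0.703, 0.071, -0.071, 0.704]
contact_force: [0.5, 0.2, -0.3]
gripper_width: 30.1
pos [581.4 247.7  39.2] turn_y -0.001 shift [-1.1  7.2  4.7] j6 -2.43 jaw 30.1 F [ 0.5  0.2 -0.3] t 31.4
top (array([574.07444442, 239.41698012]), np.float64(5.1033731916149))
scene (array([576.10805513, 251.17195741]), np.float64(35.69448521178268))
```

View pics/s8.png

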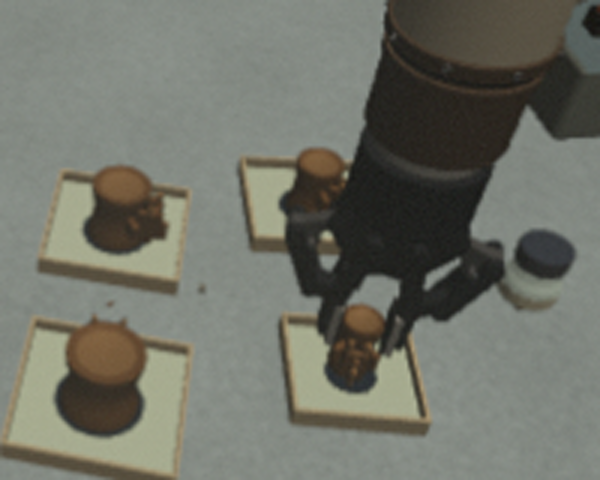

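```bash
python3 -m creep '[{"delta_pos":[0.5,1.5,1.6],"rot":[0,0,0],"jaw":22},{"delta_pos":[0.5,1.5,1.6],"rot":[0,0,0],"jaw":22},{"delta_pos":[0,1.5,0],"rot":[0,0,0],"jaw":22},{"delta_pos":[0,1,0],"rot":[0,0,0],"jaw":22},{"delta_pos":[0,1,0],"rot":[0,0,0],"jaw":22},{"delta_pos":[0,0.5,0],"rot":[0,0,0],"jaw":22},{"delta_pos":[0,0.5,0],"rot":[0,0,0],"jaw":22},{"delta_pos":[0,0,0],"rot":[0,0,0],"jaw":22},{"delta_pos":[0,0,0],"rot":[0,0,0],"jaw":22},{"delta_pos":[0,0,0],"rot":[0,0,0],"jaw":22}]'
python3 -m creep '[{"delta_pos":[0,0.4,0],"rot":[0,0,0],"jaw":22},{"delta_pos":[0,0.4,0],"rot":[0,0,0],"jaw":22},{"delta_pos":[0,0.4,0],"rot":[0,0,0],"jaw":22},{"delta_pos":[0,0,0],"rot":[0,0,0],"jaw":22},{"delta_pos":[0,0,0],"rot":[0,0,0],"jaw":22},{"delta_pos":[0,0,0],"rot":[0,0,0],"jaw":22},{"delta_pos":[0,0,0],"rot":[0,0,0],"jaw":22},{"delta_pos":[0,0,0],"rot":[0,0,0],"jaw":22},{"delta_pos":[0,0,0],"rot":[0,0,0],"jaw":22},{"delta_pos":[0,0,0],"rot":[0,0,0],"jaw":22}]'
```

```text
clock: 32.38
position: [582.7, 250.8, 31.3]
ee_rot: [-0.704, 0.071, -0.071, 0.704]
contact_force: [0.2, 0.4, 0.1]
gripper_width: 29.7
clock: 33.22
position: [582.8, 250.9, 30.4]
ee_rot: [-0.703, 0.071, -0.071, 0.704]
contact_force: [-1.3, -0.6, 3.6]
gripper_width: 29.9
```

Contact force has risen from near zero to 3.6 N. I open, rise and back away.

```bash
python3 -m creep '[{"delta_pos":[0,0.2,0],"rot":[0,0,0],"jaw":22},{"delta_pos":[0,0,0],"rot":[0,0,0],"jaw":34},{"delta_pos":[0,0,0],"rot":[0,0,0],"jaw":40},{"delta_pos":[0,0,0],"rot":[0,0,0],"jaw":55},{"delta_pos":[0,0,0],"rot":[0,0,0],"jaw":55},{"delta_pos":[0,-6,0],"rot":[0,0,0],"jaw":55},{"delta_pos":[0,-18,0],"rot":[0,0,0],"jaw":55},{"delta_pos":[0,-25,0],"rot":[0,0,0],"jaw":55},{"delta_pos":[0,-25,0],"rot":[0,0,0],"jaw":55},{"delta_pos":[0,-20,0],"rot":[0,0,0],"jaw":55}]'
python3 -m creep '[{"delta_pos":[0,-25,0],"rot":[0,0,0],"jaw":55},{"delta_pos":[0,-25,15],"rot":[0,0,0],"jaw":55},{"delta_pos":[-10,-10,30],"rot":[0,0,0],"jaw":55},{"delta_pos":[-10,0,30],"rot":[0,0,0],"jaw":55},{"delta_pos":[-10,0,30],"rot":[0,0,0],"jaw":55},{"delta_pos":[-10,0,30],"rot":[0,0,0],"jaw":55},{"delta_pos":[-10,0,30],"rot":[0,0,0],"jaw":55},{"delta_pos":[-5,0,15],"rot":[0,0,0],"jaw":55},{"delta_pos":[0,0,0],"rot":[0,0,0],"jaw":55},{"delta_pos":[0,0,0],"rot":[0,0,0],"jaw":55}]'
python3 - <<'E'
from h import *
P=[(618.5,76.4,58,58),(448.1,93.1,49,56),(407.8,247.2,40,54),(581.3,252.5,32,52)]
I={n:arm.get_image(n) for n in CAL}; red={n:I[n][:,:,0].astype(float)-I[n][:,:,2] for n in I}
for x,y,D,h in P:
    print((x,y),[(lambda r:(r[0].round(1).tolist(),round(float(r[1]),1)))(fit(red,np.array([x,y]),h,D/2,c)) for c in(("top",),("scene",),("top","scene"))])
for n in CAL:
    for t in ("rock_lump","toe_bone"): print(n,t,[np.round(d["location"],1) for d in arm.find_in(n,t)][:1])
a=cv2.resize(I["top"][120:290,130:420,::-1],None,fx=2,fy=2,interpolation=cv2.INTER_CUBIC); b=cv2.resize(I["scene"][120:270,190:520,::-1],(580,264),interpolation=cv2.INTER_CUBIC)
cv2.imwrite("pics/end.png",np.vstack([cv2.resize(a,(580,336)),b]))
print(arm.read_state()["position"],arm.read_state()["clock"])
E
```

```text
clock: 34.05
position: [583.3, 251.1, 126.2]
ee_rot: [-0.703, 0.07, -0.072, 0.704]
contact_force: [0.6, 0.5, 0.5]
gripper_width: 55.1
clock: 34.88
position: [564.3, 438.6, 183.5]
ee_rot: [0.704, -0.071, 0.07, -0.703]
contact_force: [1.1, -0.4, 1.1]
gripper_width: 54.9
(618.5, 76.4) [([618.1, 75.8], 35.3), ([618.9, 76.8], 25.5), ([618.2, 75.9], 60.0)]
(448.1, 93.1) [([447.6, 91.0], 36.8), ([449.5, 93.1], 23.3), ([448.7, 92.6], 58.6)]
(407.8, 247.2) [([411.7, 249.2], 34.0), ([409.9, 249.3], 25.1), ([410.4, 248.8], 58.5)]
(581.3, 252.5) [([585.4, 246.7], 31.4), ([581.3, 252.5], 25.2), ([581.2, 251.0], 53.2)]
top rock_lump [array([380.6, 194. ])]
top toe_bone [array([325.6, 173.2])]
scene rock_lump [array([235.2, 201.3])]
scene toe_bone [array([286. , 221.6])]
[565.235312   437.045619   184.34860888] 35.1833
```

View pics/end.png

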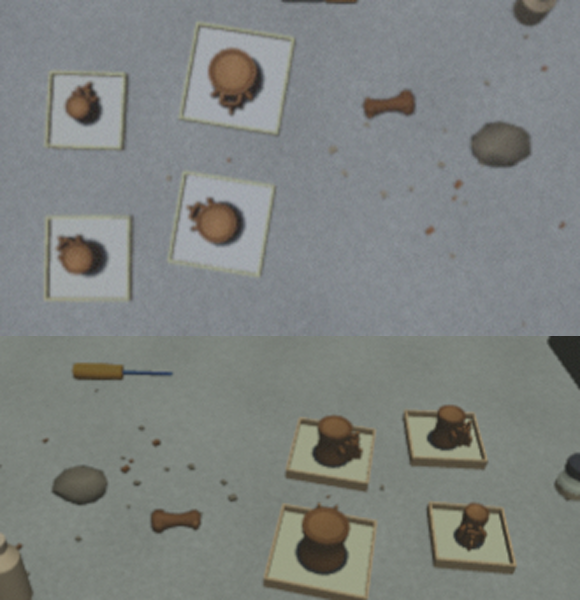

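All four vertebrae stand upright on their pads, and the rock and toe bone look undisturbed. I hand in.

```bash
python3 -c "from bench import arm;print(arm.job_done())"
```

```text
the job is handed in; nothing more can be done
None
```

I put each of the four vertebrae in its own tray, lowered onto the pad until the wrist force showed contact before I opened the jaws. I handed the job in at about 35 s of the 109 s allowed; it returned no verdict.

- **Position:** the last fits using both cameras put every axis within about 3 mm of its pad centre, against the 15 mm limit. Vertebra 3 is the farthest off. For vertebra 4, the top camera alone gave about 7 mm, while the scene camera gave under 1 mm.
- **Upright:** all four look upright in the last picture; I did not measure the tilt.
- **Rock lump and toe bone:** the networks found the rock within about 4 pixels (roughly 10 mm) of where it started, mostly vertical in the image, which could be network scatter. The toe bone was also about 4 pixels off in the scene camera; the top camera did not detect it at the start, so it has no comparison there. The arm stayed clear of both.
- **Arm:** it finished about 180 mm above the table, clear of everything.

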